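Load the bench shaker and hold its dead-man handle

ROBOT

A 6-joint arm with a two-finger parallel gripper is mounted at the origin on the work surface. World frame = base frame: x ahead of the robot, y to its left, z up, the work surface at z = 0. Lengths are in m, angles in rad, forces in N, time in s.
With the tool pointing down it reaches from about 0.325 to 0.775 m from the base axis. Payload 5.5 kg.
Tool frame: the origin (TCP) lies between the finger pads; the fingertips stand 8 mm ahead of it and the grasp point (between the pads) lies 11 mm behind it (tcp_to_tips is the distance from the TCP to the fingertips, in m); z points along the fingers, y is the direction in which the jaws open and shut (so a half turn about z gives the same grasp; the last joint's range is limited). The gripper opens to 88 mm and grips with 3 to 60 N. Pads are 20 mm wide; open, the fingers measure 115 mm over their backs; the gripper's body (75 mm by 178 mm) begins 61 mm behind the grasp point.
Start: joints at [1.203, 0.091, 1.231, -0, 1.82, -0.057], TCP at [0.183, 0.571, 0.231] pointing down, gripper open.
Joint ranges: [-2.87, 2.87], [-0.86, 2.18], [0.17, 2.46], [-1.51, 4.65], [0.06, 2.69], [-2.65, 2.65]. Speed limits (rad/s): [2.57, 2.57, 3.01, 3.14, 3.14, 3.14].

INTERFACE

Orientations are given as a unit quaternion [w, x, y, z].
In Python, from bench import * gives the robot as it stands. Calls block until the motion is done:
- move_to(position, orientation): joint-space move of the TCP to a pose.
- move_l(position, speed=0.15, orientation=None): straight line of the TCP; orientation=None keeps the orientation; speed is the mean speed in m/s.
- movej(angles): joint-space move.
- gripper_open() and close(): open the fingers fully, or close them until they stop; the grip force is fixed at half the most.
- hold(seconds).
- inverse_kinematics(position, orientation): joint angles nearest the present ones, or None.
- state(): the state.
- get_image(name): name is "side" or "top"; returns a dict with "frame" (400x640x3 uint8, blue, green, red), "depth" (400x640 float32, m along the optical axis (not along the pixel's ray), 0 where there is no reading), "camera_matrix" (3x3 intrinsics, pixels), "view" (4x4, takes a point from world to camera coordinates). Camera axes: x right, y up, looking along -z (the intrinsics and any distortion apply to the point x, -y, -z); pixel columns grow to the right and rows downward; lengths in m; the calibration is good to about 2 mm. A picture is of the moment at which its call begins.
A pose or a line that the arm cannot do raises IKError and nothing moves.
- job_done(): hands the job in, once; it reports no verdict.
The state is a dict: "time": time; "joint_pos": joint angles; "dq": joint speeds; "joint_torque": joint torques, N m; "ee_pos": TCP position; "ee_rot": TCP orientation; "ft_force": force on the tool from outside, world axes, zero at the start; "moment": the same for the moment, N m; "finger_gap": finger opening in m.
Only numpy, scipy, OpenCV 4.12 (cv2) and the standard library are available. Lean on these libraries where they do the work, as an engineer would, in place of code of your own. Each camera call takes 0.05 s, during which the arm holds its last target. There are 200 camera calls.

TASK

Tip the brass ball feet out of the steel cup into the tray of the bench shaker, then stand the empty cup upright on the clear bench and let go of it. Then press the shaker's spring-loaded dead-man handle down with the fingers until its arm is level, half-way through its travel, and end the program there while still holding it level: do not let it go and do not leave it pressed right down. Leave the other things on the bench where they are.

Things in the scene. Friction and masses are not known exactly. Their poses are not given: they have to be found in the camera images.
- cup: Plain round steel cup, straight sides, 60 mm outside diameter, 70 mm tall, wall 3 mm, bottom 5 mm thick, about 0.15 kg empty; it stands upright on the bench and holds five balls, which lie in its lowest 40 mm. No handle. Origin at the centre of its underside, z up through its mouth.
- cup_rim (a point): Centre of the cup's mouth, 70 mm above its underside.
- ball0_center (a point): Centre of ball 1 of five equal polished brass balls (frame feet), 20 mm diameter, 35 g each, which start in the cup and roll easily, being smooth (friction about 0.25): they run out once the cup is tipped some 10 degrees beyond lying level (mouth a little down).
- ball1_center (a point): Centre of ball 2 of five equal polished brass balls (frame feet), 20 mm diameter, 35 g each, which start in the cup and roll easily, being smooth (friction about 0.25): they run out once the cup is tipped some 10 degrees beyond lying level (mouth a little down).
- ball2_center (a point): Centre of ball 3 of five equal polished brass balls (frame feet), 20 mm diameter, 35 g each, which start in the cup and roll easily, being smooth (friction about 0.25): they run out once the cup is tipped some 10 degrees beyond lying level (mouth a little down).
- ball3_center (a point): Centre of ball 4 of five equal polished brass balls (frame feet), 20 mm diameter, 35 g each, which start in the cup and roll easily, being smooth (friction about 0.25): they run out once the cup is tipped some 10 degrees beyond lying level (mouth a little down).
- ball4_center (a point): Centre of ball 5 of five equal polished brass balls (frame feet), 20 mm diameter, 35 g each, which start in the cup and roll easily, being smooth (friction about 0.25): they run out once the cup is tipped some 10 degrees beyond lying level (mouth a little down).
- shaker: Bench shaker, fixed: a grey base 170 x 150 mm with an open steel tray on top, 190 mm (its x) by 170 mm (its y) outside, walls 5 mm thick. Tray floor 45 mm and top of the tray walls 95 mm above the bench. Origin on the bench under the tray's centre, z up. It does not move in this job.
- station: Dead-man handle unit, fixed: dark steel base plate 220 x 90 mm, 12 mm thick, with a grey housing 110 mm tall over the hinge at its +x end. Origin on the bench; the handle's arm points to -x of this frame from the hinge, which is 60 mm to +x of the origin and 95 mm above the bench; the middle of the handle's pad is 60 mm to -x of the origin when level.
- handle (a joint): Angle of the dead-man handle in rad: 0 at rest (arm raised 0.3 rad, 17 degrees, above level), 0.3 = arm level, 0.6 = bottom stop; it grows as the pad is pressed down. A spring returns it: about 4 N at the pad to start it, 7 to 8 N when level, about 12 N at the bottom.
- handle_pad (a point): Centre of the top face of the handle's pad, a black pad 60 mm long (along the arm), 56 mm wide and 16 mm thick, 120 mm from the hinge. Its top lies about 138 mm above the bench at rest and 103 mm when level. The point's x runs along the arm from the pad to the hinge, its z out of the pad's top face (upright when level).
- handle_hinge (a point): Middle of the handle's hinge axis, 95 mm above the bench.
- spool: Bystander: dark wire spool, 56 mm across and 40 mm tall. Origin at its underside.
- tape: Bystander: grey tape measure, 55 x 30 x 50 mm. Origin at its underside.
- pliers: Bystander: red-handled pliers lying flat, about 150 mm long, 15 mm high. Origin at its underside.
- mug: Bystander: empty white mug with a handle, 84 mm across and 85 mm tall (not the cup of the job). Origin at its underside.
- offcut: Bystander: bare wooden offcut, 140 x 45 x 22 mm, lying flat. Origin at its underside.
Mind the look-alikes: they are no part of the job. Of the things shaped like the cup, the steel one is meant.

How it is judged:
By the outcome, as a careful person would: the job done as asked, in the order asked, and still so for the second after the job is handed in, while the arm keeps its last pose, push and grip.
It also fails if it takes over 69 s, if anything falls off the work surface, if the arm or the gripper's body presses on something with over 40 N, if the wrist force passes 120 N, or if a joint passes its speed limit or range.

## Working session

There is one attempt and no reset: what is moved stays moved. The work goes in short steps, each a Python script; the robot and the scene stay as the last script left them, time stands still between calls to the robot, and variables do not carry over. Pictures are saved under pics/ and viewed, about 8 in all and at most 12, crops included, and the job is handed in when it is done.

```bash
mkdir -p pics; ls
cat > h.py <<'E'
from bench import *
import numpy as np, cv2
from scipy.spatial.transform import Rotation as R
def snap(n):
    im=get_image(n); np.savez(f'/tmp/{n}.npz',**im); return im
def px(im,u,v,z=None):
    """world point of pixel from depth, or on plane z"""
    K=im['camera_matrix'];T=np.linalg.inv(im['view'])
    r=np.array([(u-K[0,2])/K[0,0],-(v-K[1,2])/K[1,1],-1.0])
    if z is None: return T[:3,:3]@(r*float(im['depth'][int(round(v)),int(round(u))]))+T[:3,3]
    d=T[:3,:3]@r; return T[:3,3]+d*(z-T[2,3])/d[2]
def cloud(im):
    K=im['camera_matrix'];T=np.linalg.inv(im['view']);v,u=np.mgrid[0:400,0:640];d=im['depth']
    P=np.stack([(u-K[0,2])/K[0,0]*d,-(v-K[1,2])/K[1,1]*d,-d],-1)@T[:3,:3].T+T[:3,3]
    P[d==0]=np.nan; return P
def quat(z,y):
    """tool z and y directions -> wxyz"""
    z=np.array(z,float);z/=np.linalg.norm(z);y=np.array(y,float);y-=z*(y@z);y/=np.linalg.norm(y)
    q=R.from_matrix(np.c_[np.cross(y,z),y,z]).as_quat();return [q[3],*q[:3]]
E
python3 - <<'E'
from h import *
for n in('top','side'):
    im=snap(n);cv2.imwrite(f'pics/{n}0.png',im['frame']);print(n,im['camera_matrix'],im['view'].round(3),{k for k in im})
print(state())
E
```

```text
pics
top [[363.83847162   0.         316.60086825]
 [  0.         363.83847162 204.48483009]
 [  0.           0.           1.        ]] [[-1.000e-03 -1.000e+00  0.000e+00 -4.000e-02]
 [ 9.970e-01 -1.000e-03  8.300e-02 -5.710e-01]
 [-8.300e-02  0.000e+00  9.970e-01 -1.025e+00]
 [ 0.000e+00  0.000e+00  0.000e+00  1.000e+00]] {'frame', 'depth', 'view', 'camera_matrix'}
side [[404.36578615   0.         313.11093338]
 [  0.         404.36578615 202.77309328]
 [  0.           0.           1.        ]] [[ 0.685 -0.728 -0.014 -0.424]
 [ 0.521  0.477  0.708 -0.362]
 [-0.508 -0.492  0.707 -0.806]
 [ 0.     0.     0.     1.   ]] {'frame', 'depth', 'view', 'camera_matrix'}
{'time': 0.1, 'joint_pos': array([ 1.20330601e+00,  9.17869419e-02,  1.23170976e+00, -3.58222543e-05,
        1.81978072e+00, -5.67232635e-02]), 'dq': array([ 0.00192848, -0.00258547, -0.00131981,  0.00041451,  0.00028417,
        0.00246168]), 'joint_torque': array([ 1.97398818e-03, -4.47862029e+01, -4.07565880e+01,  6.98875263e-02,
        2.85457954e-02, -1.22084793e-04]), 'ee_pos': array([0.18341661, 0.5710353 , 0.22964936]), 'ee_rot': array([-1.60365512e-04,  1.54763308e-01,  9.87951218e-01, -8.27162341e-04]), 'ft_force': array([-0.18274028,  0.24560666, -0.18257881]), 'moment': array([ 0.0207262 , -0.06903649,  0.00544911]), 'finger_gap': 0.0878745994073974}
```

View pics/top0.png

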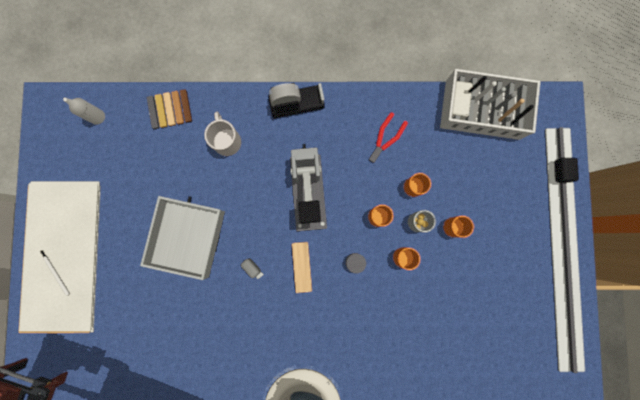

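View pics/side0.png

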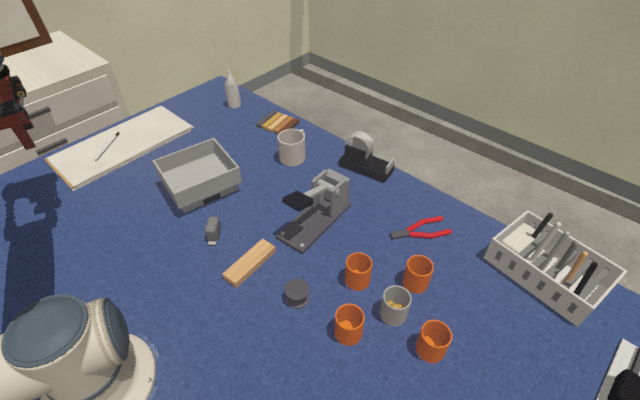

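The top view shows the steel cup holding brass balls at (424,222). It is ringed by four orange cups at (381,216), (418,185), (460,227) and (407,259). The tray is at (183,238) and the handle pad at (310,211), with its housing at (305,160). The only other cup-like thing is the white mug at (223,138). The steel cup fits because it is grey and has balls in it; I'll confirm that in a crop and measure.

Run:
```python
from h import *
im=dict(np.load('/tmp/top.npz'));P=cloud(im);f=im['frame']
hsv=cv2.cvtColor(f,cv2.COLOR_BGR2HSV)
def fit(name,u,v,r,zl,zh):
    s=P[v-r:v+r,u-r:u+r].reshape(-1,3);s=s[(s[:,2]>zl)&(s[:,2]<zh)]
    c,ra=cv2.minEnclosingCircle(s[:,:2].astype(np.float32));print(name,len(s),np.round(c,4),round(ra,4),'zmax',s[:,2].max().round(3),s.mean(0).round(4));return s
for n,u,v in(('steel',424,222),('L',381,216),('far',418,185),('R',460,227),('near',407,259)):fit(n,u,v,21,.058,.08)
s=fit('tray',183,238,50,.085,.105);r=cv2.minAreaRect(s[:,:2].astype(np.float32));print(r)
s=fit('traywhole floor',183,238,30,.035,.055);
s=fit('pad',310,211,14,.115,.16);print(cv2.minAreaRect(s[:,:2].astype(np.float32)))
s=fit('housing',305,158,22,.09,.14);print(cv2.minAreaRect(s[:,:2].astype(np.float32)))
s=fit('plate',308,190,45,.008,.016);print(cv2.minAreaRect(s[:,:2].astype(np.float32)))
for n,u,v in(('tape',252,268),('offcut',302,267),('spool',355,263),('mug',223,138),('pliers',388,138)):
    fit(n,u,v,28,.01,.1)
a=cv2.resize(f[160:285,350:490],None,fx=3.2,fy=3.2,interpolation=2)
b=dict(np.load('/tmp/side.npz'))['frame'][240:370,320:460];b=cv2.resize(b,(a.shape[1],a.shape[0]),interpolation=2)
cv2.imwrite('pics/crop.png',cv2.vconcat([a,b])[:, :] if 0 else cv2.hconcat([cv2.resize(a,(400,357)),cv2.resize(b,(400,357))]))
# IK survey: nominal tilted grasps
c=np.array([.5,-.3])
```

```text
steel 116 [ 0.5229 -0.3358] 0.0304 zmax 0.076 [ 0.5228 -0.3358  0.0685]
L 100 [ 0.5377 -0.2201] 0.0299 zmax 0.075 [ 0.5375 -0.2204  0.0689]
far 128 [ 0.6255 -0.3261] 0.0303 zmax 0.075 [ 0.6255 -0.3269  0.0678]
R 141 [ 0.5074 -0.4397] 0.0305 zmax 0.075 [ 0.5073 -0.4408  0.0675]
near 121 [ 0.4196 -0.2909] 0.0302 zmax 0.076 [ 0.419  -0.2914  0.068 ]
tray 736 [0.4781 0.3238] 0.1271 zmax 0.102 [0.4723 0.3281 0.0941]
((0.4779137372970581, 0.32377174496650696), (0.17256875336170197, 0.19062286615371704), 77.4101333618164)
traywhole floor 3152 [0.4765 0.3302] 0.109 zmax 0.055 [0.4771 0.3327 0.046 ]
pad 515 [ 0.5455 -0.0211] 0.0387 zmax 0.151 [ 0.5454 -0.0211  0.1387]
((0.5491673350334167, -0.020776664838194847), (0.06849215924739838, 0.055752575397491455), 4.828333377838135)
housing 641 [ 0.6776 -0.0097] 0.0517 zmax 0.116 [ 0.6778 -0.0092  0.1041]
((0.6750773787498474, -0.010963540524244308), (0.08779484033584595, 0.07836601138114929), 0.2426137775182724)
plate 990 [ 0.609  -0.0172] 0.1171 zmax 0.016 [ 0.5913 -0.0192  0.0127]
((0.6085841655731201, -0.015453934669494629), (0.2197902351617813, 0.08988749235868454), 5.0429229736328125)
tape 253 [0.3883 0.1441] 0.0322 zmax 0.057 [0.3923 0.1431 0.0446]
offcut 787 [0.3934 0.0037] 0.0723 zmax 0.028 [0.3931 0.0027 0.0227]
spool 306 [ 0.4052 -0.1505] 0.0279 zmax 0.048 [ 0.4053 -0.1502  0.041 ]
mug 701 [0.7756 0.2319] 0.0579 zmax 0.089 [0.7658 0.2284 0.0558]
pliers 408 [ 0.7705 -0.2414] 0.0812 zmax 0.02 [ 0.7713 -0.247   0.0134]
```

View pics/crop.png

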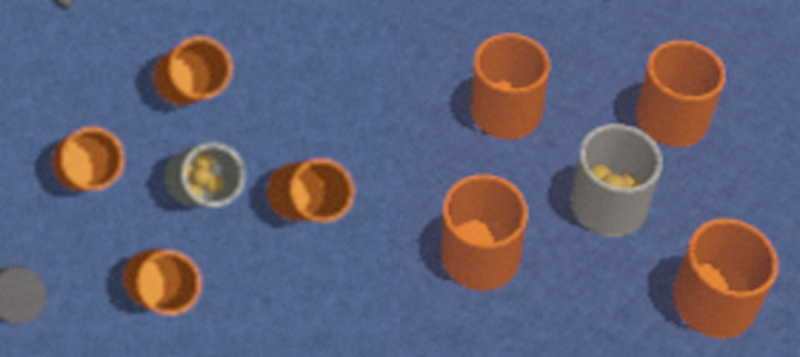

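The crop confirms it: only the grey steel cup in the middle holds brass balls, and the four around it are orange and empty. Heights and radii match the given sizes (cup radius 30 mm, rim near 70 mm, tray 190x172, plate 220x90). Next I'll search for a grasp and pour geometry the arm can reach.

```bash
cat >> h.py <<'E'
CUP=np.array([.5229,-.3358]);TRAY=np.array([.478,.324])
U=np.array([0,0,1.])
def cuppose(org,up,back,a,hg):
    """TCP pose holding a cup (underside centre org, axis up); gripper leans by a from the cup axis towards 'back'; hg grip height"""
    up=np.array(up)/np.linalg.norm(up);b=np.array(back,float);b-=up*(b@up);b/=np.linalg.norm(b)
    z=-(np.cos(a)*up+np.sin(a)*b);g=np.array(org)+hg*up
    return g+.011*z, up,b,z
def pose(org,up,back,a,hg,s):
    p,up,b,z=cuppose(org,up,back,a,hg);return p,quat(z,s*np.cross(up,b))
E
python3 - <<'E'
from h import *
d=np.radians;v=lambda t:np.array([np.cos(t),np.sin(t),0])
a=d(30);q0=np.array(state()['joint_pos'])
for th in(36,126,216,306):   # jaw axis angle
  back=v(d(th+90))
  for s in(1,-1):
    g=inverse_kinematics(*pose([*CUP,0],U,back,a,.052,s))
    l=inverse_kinematics(*pose([*CUP,.15],U,back,a,.052,s))
    if g is None or l is None: continue
    print('grasp',th,s,np.round(g,2))
for psi in range(0,360,30):   # horizontal direction in which mouth points
  m=v(d(psi));t=d(118);up=np.cos(t)*U+np.sin(t)*m
  b=np.sin(t)*U-np.cos(t)*m  # perpendicular to up, upward -> gripper on upper side
  for s in(1,-1):
    # mouth lip over tray centre
    org=np.array([*TRAY,.16])-.06*up
    r=inverse_kinematics(*pose(org,up,b,a,.052,s))
    if r is not None: print('pour',psi,s,np.round(r,2),'tcp',pose(org,up,b,a,.052,s)[0].round(3))
for psi in range(0,360,45):
  for s in(1,-1):
    r=inverse_kinematics(*pose([.23,.40,.0],U,v(d(psi)),a,.052,s))
    if r is not None: print('place',psi,s,np.round(r,2))
print('press',inverse_kinematics([.5488,-.0207,.111],quat([0,0,-1],[-.087,.996,0])))
E
```

```text
grasp 36 1 [-0.52 -0.18  1.91 -0.26  0.94  2.1 ]
grasp 36 -1 [-0.52 -0.18  1.91 -0.26  0.94 -1.04]
grasp 126 1 [-0.9   0.13  1.61  0.53  1.4  -0.05]
grasp 216 1 [-0.69  0.64  0.97  0.14  2.04 -1.29]
grasp 216 -1 [-0.69  0.64  0.97  0.14  2.04  1.85]
grasp 306 -1 [-0.4   0.42  1.26 -0.45  1.73  0.53]
pour 90 1 [ 0.89  0.86  0.94 -1.24  2.42  0.4 ] tcp [0.478 0.306 0.163]
pour 120 1 [ 1.04  0.56  1.39 -1.33  2.03  0.45] tcp [0.487 0.308 0.163]
pour 180 1 [ 1.03 -0.26  2.3   4.48  1.08  0.53] tcp [0.496 0.324 0.163]
pour 180 -1 [ 1.03 -0.26  2.3   4.48  1.08 -2.62] tcp [0.496 0.324 0.163]
pour 240 -1 [ 0.03 -0.41  2.41  1.79  1.06 -0.49] tcp [0.487 0.34  0.163]
pour 270 1 [-0.07  0.09  1.98  1.51  1.61  2.64] tcp [0.478 0.342 0.163]
pour 270 -1 [-0.07  0.09  1.98  1.51  1.61 -0.5 ] tcp [0.478 0.342 0.163]
pour 300 -1 [ 0.02  0.47  1.52  1.32  2.02 -0.48] tcp [0.469 0.34  0.163]
pour 330 -1 [ 0.17  0.78  1.06  1.21  2.39 -0.45] tcp [0.462 0.333 0.163]
place 0 1 [ 0.73  0.07  1.67  0.35  1.79 -0.83]
place 0 -1 [0.73 0.07 1.67 0.35 1.79 2.31]
place 45 1 [ 0.93  0.23  1.5   0.07  1.93 -1.42]
place 45 -1 [0.93 0.23 1.5  0.07 1.93 1.72]
place 90 1 [ 1.13  0.2   1.53 -0.23  1.88 -2.03]
place 90 -1 [ 1.13  0.2   1.53 -0.23  1.88  1.11]
place 135 1 [ 1.29 -0.01  1.76 -0.45  1.66 -2.62]
place 135 -1 [ 1.29 -0.01  1.76 -0.45  1.66  0.52]
place 180 -1 [ 1.33 -0.38  2.08 -0.52  1.34 -0.15]
place 225 1 [ 1.08 -0.76  2.32 -0.16  1.09  1.9 ]
place 225 -1 [ 1.08 -0.76  2.32 -0.16  1.09 -1.24]
place 270 1 [ 0.69 -0.66  2.26  0.42  1.22  0.61]
place 270 -1 [ 0.69 -0.66  2.26  0.42  1.22 -2.53]
place 315 1 [ 0.61 -0.25  1.97  0.52  1.53 -0.23]
press [-9.96497317e-02 -3.60341063e-02  1.57168259e+00 -4.44089210e-16
  1.60594417e+00 -1.75757431e+00]
```

```bash
cat >> h.py <<'E'
d=np.radians
def v(t): return np.array([np.cos(d(t)),np.sin(d(t)),0])
A=d(30);HG=.052;PSI=115
def tip(t,psi=PSI,z=.17,shift=.025):
    """cup tipped t degrees, mouth to psi, mouth kept over the tray; z rises for small t"""
    m=v(psi);up=np.cos(d(t))*U+np.sin(d(t))*m;b=np.sin(d(t))*U-np.cos(d(t))*m
    c=np.array([*TRAY,z+.05*max(0,np.cos(d(t)))])-shift*m
    return pose(c-.06*up,up,b,A,HG,1)
E
python3 - <<'E'
from h import *
P=lambda n,p:print(n,np.round(p[0],3),(lambda r:None if r is None else np.round(r,2))(inverse_kinematics(*p)))
for z in(.12,.03,0):P('grasp',pose([*CUP,z],U,v(216),A,HG,1))
for psi in(100,115,130):
  for t in(0,30,60,80,95,105,112,118,124):P((psi,t),tip(t,psi))
for b in(315,0,45):
  for z in(0,.1):P(('place',b,z),pose([.23,.40,z],U,v(b),A,HG,1))
E
```

```text
grasp [ 0.527 -0.333  0.162] [-0.9   0.05  1.47  0.52  1.59  0.06]
grasp [ 0.527 -0.333  0.072] [-0.9   0.1   1.58  0.53  1.45 -0.02]
grasp [ 0.527 -0.333  0.042] [-0.9   0.13  1.61  0.53  1.4  -0.05]
(100, 0) [0.481 0.305 0.202] [ 0.2  -0.1   1.55  0.53  1.66  0.08]
(100, 30) [0.483 0.295 0.195] [ 0.49 -0.    1.39 -0.    1.75  0.31]
(100, 60) [0.484 0.287 0.181] [ 0.73  0.21  1.27 -0.47  1.92  0.45]
(100, 80) [0.485 0.283 0.17 ] [ 0.84  0.39  1.21 -0.74  2.04  0.49]
(100, 95) [0.485 0.282 0.166] [ 0.89  0.52  1.18 -0.94  2.13  0.48]
(100, 105) [0.486 0.281 0.169] [ 0.91  0.61  1.16 -1.08  2.19  0.46]
(100, 112) [0.486 0.281 0.171] [ 0.92  0.66  1.16 -1.18  2.23  0.44]
(100, 118) [0.485 0.282 0.173] [ 0.92  0.71  1.15 -1.27  2.26  0.42]
(100, 124) [0.485 0.282 0.175] [ 0.92  0.75  1.16 -1.36  2.29  0.39]
(115, 0) [0.486 0.306 0.202] [ 0.21  0.03  1.42  0.52  1.79 -0.14]
(115, 30) [0.49  0.298 0.195] [ 0.49  0.02  1.37 -0.    1.75  0.05]
(115, 60) [0.494 0.29  0.181] [ 0.76  0.13  1.36 -0.51  1.8   0.24]
(115, 80) [0.495 0.287 0.17 ] [ 0.88  0.26  1.36 -0.81  1.87  0.34]
(115, 95) [0.
[... 701 characters left out ...]
[ 1.02  0.3   1.56 -1.22  1.79  0.38]
(130, 112) [0.506 0.291 0.171] [ 1.03  0.36  1.57 -1.32  1.83  0.42]
(130, 118) [0.506 0.291 0.173] [ 1.04  0.41  1.57 -1.4   1.87  0.45]
(130, 124) [0.505 0.291 0.175] [ 1.04  0.46  1.58 -1.48  1.9   0.47]
('place', 315, 0) [0.226 0.404 0.042] [ 0.61 -0.25  1.97  0.52  1.53 -0.23]
('place', 315, 0.1) [0.226 0.404 0.142] [ 0.61 -0.32  1.84  0.52  1.7  -0.13]
('place', 0, 0) [0.224 0.4   0.042] [ 0.73  0.07  1.67  0.35  1.79 -0.83]
('place', 0, 0.1) [0.224 0.4   0.142] [ 0.73  0.01  1.56  0.37  1.96 -0.76]
('place', 45, 0) [0.226 0.396 0.042] [ 0.93  0.23  1.5   0.07  1.93 -1.42]
('place', 45, 0.1) [0.226 0.396 0.142] [ 0.93  0.17  1.39  0.08  2.11 -1.41]
```

Run:
```python
from h import *
gripper_open()
move_to(*pose([*CUP,.12],U,v(216),A,HG,1))
p,q=pose([*CUP,0],U,v(216),A,HG,1)
move_l(p,.08,q)
print(state()['time'],state()['ft_force'])
close();s=state();print(s['time'],s['finger_gap'],s['ft_force'])
move_l(p+[0,0,.2],.15);s=state();print(s['time'],s['finger_gap'],s['ft_force'],s['ee_pos'],p)
for n in('top','side'):im=snap(n);cv2.imwrite(f'pics/{n}1.png',im['frame'])
cv2.imwrite('pics/c1.png',cv2.hconcat([cv2.imread('pics/top1.png')[100:400,240:560],cv2.imread('pics/side1.png')[100:400,200:640]]))
```

```text
5.35 [-0.14089228 -0.41005696 -0.43764921]
5.9167 0.05873288708736737 [-0.18027296  0.60720173  0.9039804 ]
7.4 0.058804811863867185 [-0.79707129  0.56215131 -2.98630508] [ 0.52706456 -0.33235116  0.24095652] [ 0.52734959 -0.33256718  0.04247372]
```

View pics/c1.png

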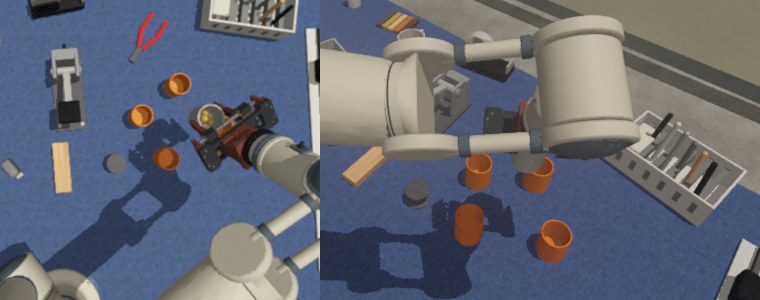

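The cup is gripped (gap 58.8 mm, about 3.2 N, so the balls are in it) and the orange cups haven't moved. Now carry it over and pour.

Run:
```python
from h import *
print(inverse_kinematics(*tip(0,z=.22)))
move_to(*tip(0,z=.22));print(state()['time'])
for t in(30,60,80): move_to(*tip(t))
print(state()['time'],state()['finger_gap'])
for t in(95,105,112,118): move_to(*tip(t))
hold(.6);s=state();print(s['time'],s['finger_gap'],s['ft_force'])
move_to(*tip(124));hold(.5);move_to(*tip(116));move_to(*tip(124));hold(.3)
s=state();print(s['time'],s['finger_gap'],s['ft_force'])
for t in (80,30):move_to(*tip(t))
move_to(*tip(0,z=.2))
s=state();print(s['time'],s['finger_gap'],s['ft_force'])
for n in('top','side'):im=snap(n);cv2.imwrite(f'pics/{n}2.png',im['frame'])
cv2.imwrite('pics/c2.png',cv2.hconcat([cv2.imread('pics/top2.png')[100:400,50:380],cv2.imread('pics/side2.png')[60:360,50:450]]))
```

```text
[ 0.20639289  0.02966889  1.33678225  0.53317792  1.86223165 -0.09600289]
9.775
11.3 0.058900490110305924
12.975 0.05878281919484981 [-0.09900897 -0.68190698 -0.53584444]
14.525 0.058810769485038134 [-0.25598022  0.66622023 -1.74178227]
16.5083 0.059027176805499695 [ 0.57222596  1.01543794 -1.52131607]
```

View pics/c2.png

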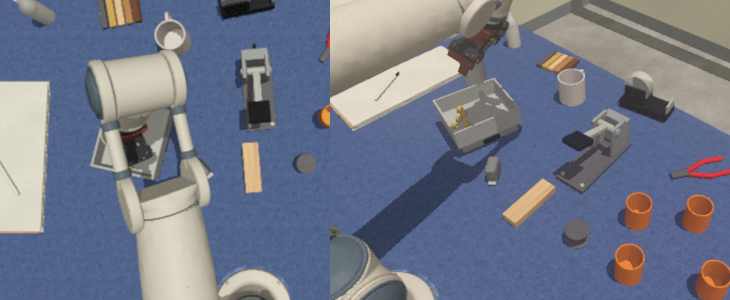

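Brass balls lie in the tray, and the wrist load fell to that of the empty cup. Now place the cup.

Run:
```python
from h import *
O=[.23,.40];B=v(315)
move_to(*pose([*O,.15],U,B,A,HG,1))
p,q=pose([*O,0],U,B,A,HG,1)
move_l(p+[0,0,.02],.15)
for z in(.01,.006,.004,.003,.002,.001,0,-.001):
    move_l(p+[0,0,z],.03);f=state()['ft_force'];print(z,state()['ee_pos'][2]-p[2],f.round(2))
    if f[2]>1.5:break
gripper_open();hold(.2)
zt=np.array([-.0,0,0])-0
_,_,_,zz=cuppose([*O,0],U,B,A,HG)
move_l(state()['ee_pos']-.1*zz,.12);print(state()['time'])
move_to([.5488,-.0207,.24],quat([0,0,-1],[-.087,.996,0]));close();print(state()['time'],state()['finger_gap'])
for n in('top','side'):im=snap(n);cv2.imwrite(f'pics/{n}3.png',im['frame'])
im=dict(np.load('/tmp/top.npz'));P=cloud(im).reshape(-1,3)
k=(np.hypot(P[:,0]-.23,P[:,1]-.4)<.06)&(P[:,2]>.055);print('cup rim',np.nanmean(P[k],0),np.ptp(P[k],0))
a=cv2.resize(im['frame'][180:360,100:260],None,fx=2.5,fy=2.5)
cv2.imwrite('pics/c3.png',cv2.hconcat([a,cv2.resize(cv2.imread('pics/side3.png')[60:285,0:200],(400,450))]))
```

```text
0.01 0.009875221675915459 [-0.44  0.03 -0.5 ]
0.006 0.005743918715669177 [-0.1  -0.71 -1.76]
0.004 0.003855858383258033 [-0.75 -0.27 -1.42]
0.003 0.0029462473021787464 [-0.37  0.36 -0.64]
0.002 0.0019242287236595976 [-0.14  0.29 -0.41]
0.001 0.0009035923816760882 [ 0.21 -0.13 -1.07]
0 6.717675241441068e-05 [-0.55  0.37 -0.71]
-0.001 2.466212927813155e-05 [-0.96 -3.4   4.69]
22.8
25.9333 0.0004260111454423306
cup rim [0.23109777 0.39877853 0.06549595] [0.05878387 0.05894765 0.01900021]
```

View pics/c3.png

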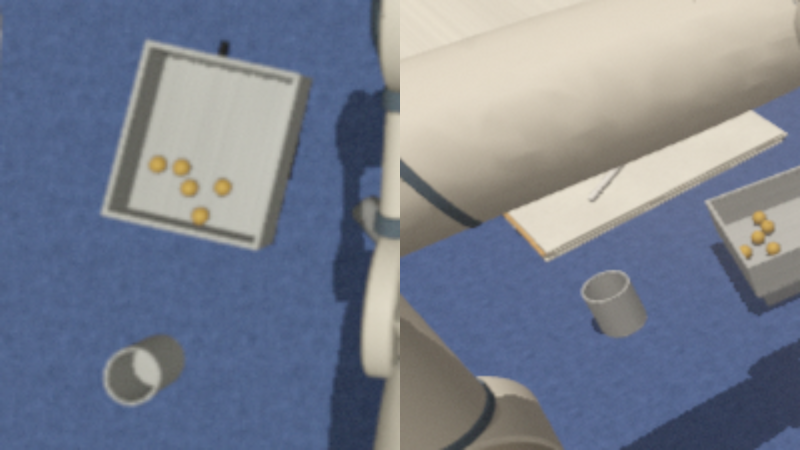

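All five balls are in the tray, and the cup is empty and upright at (0.231, 0.399). Now press the handle.

Run:
```python
from h import *
c=np.array([.5488,-.0207])
move_l([*c,.155],.1)
for z in(.148,.144,.140,.132,.124,.117,.113,.111):
    move_l([*c,z],.03);hold(.15);s=state();print(z,(s['ee_pos']-[*c,0]).round(4),s['ft_force'].round(2))
hold(.3);s=state();print(s['time'],s['ee_pos'],s['ft_force'])
e=np.array([.9962,.0872]);n=np.array([-.0872,.9962])
for nm in('top','side'):
    im=snap(nm);cv2.imwrite(f'pics/{nm}4.png',im['frame']);P=cloud(im).reshape(-1,3);f=im['frame'].reshape(-1,3)
    x=(P[:,:2]-c)@e;y=(P[:,:2]-c)@n
    k=(abs(x)<.036)&(abs(y)<.03)&(P[:,2]>.08)&(P[:,2]<.125)&(f.max(1)<60)
    print(nm,k.sum())
    for lo in np.arange(-.035,.036,.01):
        m=k&(x>=lo)&(x<lo+.01)
        if m.sum()>3:print('  x',round(lo+.005,3),m.sum(),np.median(P[m,2]).round(4))
cv2.imwrite('pics/c4.png',cv2.hconcat([cv2.resize(cv2.imread('pics/side4.png')[150:260,260:380],(400,367)),cv2.resize(cv2.imread('pics/top4.png')[130:240,250:370],(400,367))]))
```

```text
0.148 [ 4.000e-04 -1.000e-04  1.486e-01] [ 0.97 -0.16  3.02]
0.144 [-1.000e-04 -1.000e-04  1.441e-01] [-1.19 -1.23  3.29]
0.14 [ 0.     -0.      0.1402] [-1.23 -0.99  5.25]
0.132 [-1.000e-04  0.000e+00  1.324e-01] [-2.58 -0.28  5.65]
0.124 [-0.0002 -0.      0.1245] [-2.86 -1.14  6.47]
0.117 [-0.0003 -0.      0.1176] [-3.48 -0.45  7.59]
0.113 [-2.000e-04 -1.000e-04  1.137e-01] [-4.24 -0.59  7.33]
0.111 [-3.000e-04 -1.000e-04  1.118e-01] [-3.72 -0.23  8.34]
31.2333 [ 0.54846918 -0.02078582  0.11180753] [-4.65558204 -0.99297217  8.86053903]
top 18
  x -0.03 13 0.105
side 294
  x -0.03 76 0.1052
  x -0.02 73 0.1053
  x -0.01 61 0.1052
  x 0.0 40 0.1045
  x 0.01 30 0.1056
  x 0.02 7 0.104
```

View pics/c4.png

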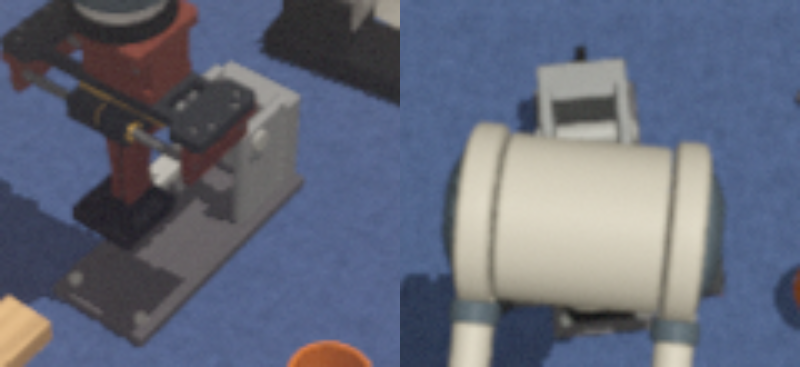

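Run:
```python
from h import *
c=np.array([.5488,-.0207]);e=np.array([.9962,.0872]);n=np.array([-.0872,.9962])
move_l([*c,.1103],.02);hold(.5);s=state();print(s['time'],s['ee_pos'],s['ft_force'],s['dq'].round(3))
im=snap('side');P=cloud(im).reshape(-1,3);f=im['frame'].reshape(-1,3)
x=(P[:,:2]-c)@e;y=(P[:,:2]-c)@n
k=(abs(x)<.03)&(abs(y)<.028)&(P[:,2]>.085)&(P[:,2]<.125)&(f.max(1)<60)
a,b=np.polyfit(x[k],P[k,2],1);print('pad z0',b,'slope',a)
k=(abs(x)<.16)&(abs(y)<.04)&(P[:,2]>.006)&(P[:,2]<.02);print('plate z',np.median(P[k,2]))
k=(P[:,2]<.006)&(P[:,2]>-.008)&(abs(P[:,0]-.5)<.1)&(abs(P[:,1]+.1)<.1);print('bench z',np.median(P[k,2]))
```

```text
32.0833 [ 0.54846848 -0.02080026  0.11122369] [-5.16366521 -0.78564444  8.8474859 ] [ 0.002 -0.001 -0.    -0.    -0.    -0.001]
pad z0 0.10399320349672132 slope -0.022594235563987687
plate z 0.014029352040743015
bench z 0.0019897534115612125
```

```bash
python3 -c "
from h import *
job_done();print(state()['time'],state()['ee_pos'])"
```

```text
the job is handed in; nothing more can be done
the job is handed in; nothing more can be done
```

I poured all five brass balls into the shaker tray and stood the empty cup upright on the clear bench at about (0.23, 0.40). I then pressed the dead-man handle to level and handed the job in at about 32 s while still holding it.

- **Balls and cup:** a picture taken after I let go of the cup shows five balls in the tray and the cup empty and standing upright.
- **Handle:** the fingertips were at z = 0.1032 m against a nominal 0.103 m when level. The upward push was 8.8 N, a little above the stated 7–8 N. There was also a sideways force of about 5 N.
- **Disagreement between checks:** the side camera read the pad at 0.104 m. It also reads the bench and base plate 2 mm high, so the corrected height is about 0.102 m. The fingertip and camera figures therefore differ by about 1 mm, or roughly 0.01 rad. The pad's measured slope was about -0.02 rad, close to level.
- **Bystanders:** the orange cups and other things showed no sign of moving in the pictures. I did not re-measure their positions at the end.

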